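# Open the battery bay by its concealed catch

## Task

One of the four identical flush square plates along the front of the low grey case's top is a concealed push catch, the other three are fixed blanks: feel across them with closed fingertips until one gives, and press it down until the battery cover pops ajar. Then push the cover back with the fingertips until it is fully open, and move clear. Press gently, pinch or lift nothing, and leave the things standing around and on the case where they are.

Things in the scene. Friction and masses are not known exactly. Their poses are not given: they have to be found in the camera images.
- case: low grey instrument case, fixed, 210 (x) x 270 (y) x 60 mm high, turned by up to 0.3 rad; origin at the centre of its underside on the bench, x axis from its front (three round sockets and slots on the front face) to its rear, z up. Its flat top panel lies at z = 60 mm
- plate_row (a point): middle of the row of four plates, on the panel's top face; axes as the case's, at x = -69, y = 0, z = 60 mm of the case. Four identical bare-metal plates 45 x 45 mm, flush with the panel, each in a 48 mm square cut-out, centred at y = -87, -29, +29 and +87 mm from here. Three are rigid; one, different every time, is the catch
- catch (a joint): travel of the concealed catch plate (m): 0 flush with the panel, 0.007 fully down. A spring holds it up (2.4 N to start it, 5.2 N fully down, a little more while the cover bears on it); it springs back when let go. About 4 mm down it frees the cover; press it 5 mm or more
- cover (a joint): travel of the battery cover along the case's +x, away from the robot (m): 0 shut and latched, about 0.016 after it has popped ajar by its spring, 0.062 fully open against its stop. It slides with about 3 N of friction and stays where it is left. Latched, it does not move
- cover_front (a point): middle of the upper front edge of the battery cover, a plain slab 72 (x) x 188 (y) x 12 mm on top of the panel between two low rails (10 mm high); moves with the cover. Shut, this point is at x = -36, y = 0, z = 72 mm of the case; the front face below it, 12 mm high down to the panel, is where to push. In front of it the panel is flat
- stopper: rubber stopper, 27 mm across, 30 mm high, standing on the right rear corner of the case's top; origin at the centre of its underside
- bottle: small culture bottle, 54 mm across, 119 mm high, standing left of the case; origin at the centre of its underside
- beaker: glass beaker, 74 mm across, 93 mm high, standing left of the case; origin at the centre of its underside
- timer: digital timer, 64 x 70 x 20 mm, lying in front of the case; origin at the centre of its underside
- petri: petri dish, 58 mm across, 15 mm high, to the left; origin at the centre of its underside
- tape_roll: roll of white tape lying flat, 97 mm across, 19 mm high, to the left; origin at the centre of its underside

How it is judged:
On the way:
1. the concealed catch is pressed down (value of joint catch above 0.0038 m), for 0.05 s.
At the end, for the whole second after the job is handed in: the battery cover is open by more than 55 of its 62 mm, the catch plate has sprung back up to within 2 mm of flush, and every bystander is within 25 mm of where it stood (value of joint cover above 0.055 m and value of joint catch below 0.002 m and distance of each of stopper, bottle, beaker, timer, petri, tape_roll from where it was at the start of the episode below 0.025 m); the robot touches nothing.
It fails at once if a bystander is moved by more than 25 mm or lifted (distance of any of stopper, bottle, beaker, timer, petri, tape_roll from where it was at the start of the episode above 0.025 m).
It fails at once if the cover is forced past its latch: it moves while the catch has not been freed by hand (value of joint cover between 0.003 and 0.006 m and value of joint catch below 0.002 m).
It fails at once if the fingers press on something with more than 50 N (contact force between the fingers and anything else above 50 N).
It also fails if it takes over 48 s, if anything falls off the work surface, if the arm or the gripper's body presses on something with over 40 N, if the wrist force passes 120 N, or if a joint passes its speed limit or range.

## Robot

A 6-joint arm with a two-finger parallel gripper is mounted at the origin on a cart in front of the work surface, level with it; the furniture and walls round the work are solid. World frame = base frame: x ahead of the robot, y to its left, z up, the work surface at z = 0. Lengths are in m, angles in rad, forces in N, time in s.
With the tool pointing down it reaches from about 0.225 to 0.875 m from the base axis. Payload 3.4 kg.
Tool frame: the origin (TCP) lies between the finger pads; the fingertips stand 11 mm ahead of it and the grasp point (between the pads) lies 8 mm behind it; z points along the fingers, y is the line along which they close (so a half turn about z gives the same grasp; the last joint's range is limited). The gripper opens to 85 mm and grips with 20 to 120 N. Pads are 22 mm wide; open, the fingers measure 114 mm over their backs; the gripper's body (76 mm by 85 mm) begins 54 mm behind the grasp point. The pads swing forward as they close: fully open they stand 13 mm farther back than shut.
Start: joints at [-1.294, 0.276, 1.505, -0, 1.361, -0.121], TCP at [0.223, -0.53, 0.242] pointing down, gripper open.
Joint ranges: [-2.89, 2.89], [-0.75, 2.08], [0.22, 2.7], [-1.18, 4.32], [0.11, 2.71], [-2.7, 2.7]. Speed limits (rad/s): [2.57, 2.57, 3.14, 3.14, 3.14, 3.14].

## Interface

Orientations are given as a unit quaternion [w, x, y, z].
In Python, from rig import sensors, eyes, manip gives the robot as it stands.
- The arm moves only by the tool drive_tool, never from a script. Its argument "deltas" is a list of rows, each an object with "linear": the shift along the world's x, y, z in mm, a list of three; "twist": the turn about the world's z in degrees; "claw": the opening, from 0 (shut) to 1 (fully open). In form: [{"linear": [tx, ty, tz], "twist": twist, "claw": claw}, ...]. A call has 1 to 12 rows; each row is the pose to reach, as a shift and turn from the pose commanded when the call began; what a row does not reach only later rows make up. A row lasts 1/12 s, in which the tool goes at most 41.7 mm and 7.16 degrees, less where a joint would pass 70% of its speed; a pose out of reach is approached as far as the arm can. A call with a gripper value outside its range is refused whole. The fingers move at their own pace and stop on an object; "squeeze" is the grip in N (left out, the last holds). Time passes only in rows, so rows that repeat a pose let the fingers close. It gives the time, the measured TCP pose, the force, the opening and the grip force at its end, in the units of the state.
- sensors.get_state(): the state, without advancing time (a new reading comes with each control period).
- eyes.get_image(name): name is "scene" or "top"; returns the picture (384x512x3 uint8, red, green, blue); there is no depth.
- eyes.camera_model(name): a dict with "intrinsics" (3x3 intrinsics, pixels), "dist" ([k1, k2, p1, p2, k3] as OpenCV has them; the pictures are not rectified), "R" (3x3) and "t" (3): a world point X has camera coordinates R X + t. Camera axes: x right, y down, z forward; pixel columns grow to the right and rows downward; lengths in m; the calibration is good to about 2 mm. A picture is of the moment at which its call begins. camera_model takes no time and is no camera call.
- manip.sign_off(): hands the job in; it is judged then, once.
The state is a dict: "clock": time; "qpos": joint angles; "qd": joint speeds; "effort": joint torques, N m; "position": TCP position; "ee_rot": TCP orientation; "contact_force": force on the tool from outside, world axes, zero at the start; "moment": the same for the moment, N m; "width": finger opening in m; "gripper_force": force on a finger pad.
Only numpy, scipy, OpenCV 4.12 (cv2) and the standard library are available. Lean on these libraries where they do the work, as an engineer would, in place of code of your own. Each camera call takes 0.05 s, during which the arm holds its last target. There are 200 camera calls.

## Working session

There is one attempt and no reset: what is moved stays moved. The work goes in short steps, Python scripts to look and compute and a tool call to move; the robot and the scene stay as the last step left them, time stands still between calls to the robot, and variables do not carry over. Pictures are saved under pics/ and viewed, at most 10 in all, crops included, and the job is handed in when it is done.

Besides the shell and the picture viewer there is one more tool, called after "Call:" in YAML: its name, and indented under it one key for each argument. drive_tool: Moves the arm, as the interface text tells. Its arguments: {"type":"object","properties":{"deltas":{"type":"array","items":{"type":"object","properties":{"linear":{"type":"array","items":{"type":"number"}},"twist":{"type":"number"},"claw":{"type":"number"}}}},"squeeze":{"type":"number"}},"required":["deltas"]}

```bash
mkdir -p pics
python3 - <<'E'
from rig import sensors, eyes
import cv2
for n in("top","scene"):
    cv2.imwrite(f"pics/{n}0.png",cv2.resize(eyes.get_image(n)[:,:,::-1],(800,600),interpolation=cv2.INTER_CUBIC))
s=sensors.get_state();print(s)
E
```

```text
{'clock': 0.1, 'qpos': array([-1.29402030e+00,  2.76560885e-01,  1.50600576e+00,  2.58537736e-05,
        1.36073818e+00, -1.20974026e-01]), 'qd': array([-4.87274602e-05, -6.06317162e-04, -2.23932939e-03, -1.02636447e-03,
       -1.12991491e-03, -1.83108628e-03]), 'effort': array([ 1.21876757e-03, -4.17699158e+01, -2.46404010e+01, -2.55913856e-04,
        5.81654444e-03, -1.77243760e-05]), 'position': array([ 0.22261354, -0.52965845,  0.24150991]), 'ee_rot': array([-8.54468665e-04,  9.80289630e-01,  1.97563932e-01, -5.40200644e-05]), 'contact_force': array([-0.33732592, -0.16554921, -0.34044309]), 'moment': array([ 0.02526072, -0.02230686, -0.0451078 ]), 'gripper_force': 0.0, 'width': 0.08544658406827824}
```

View pics/top0.png

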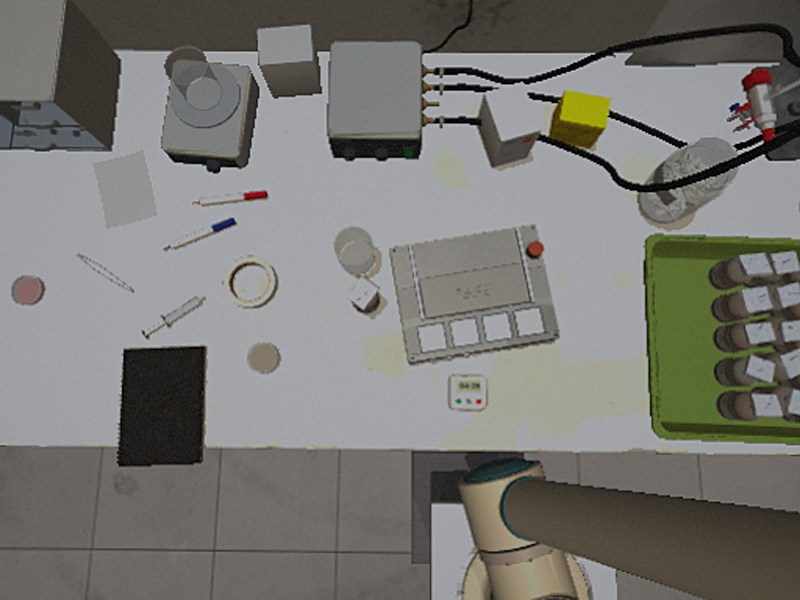

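View pics/scene0.png

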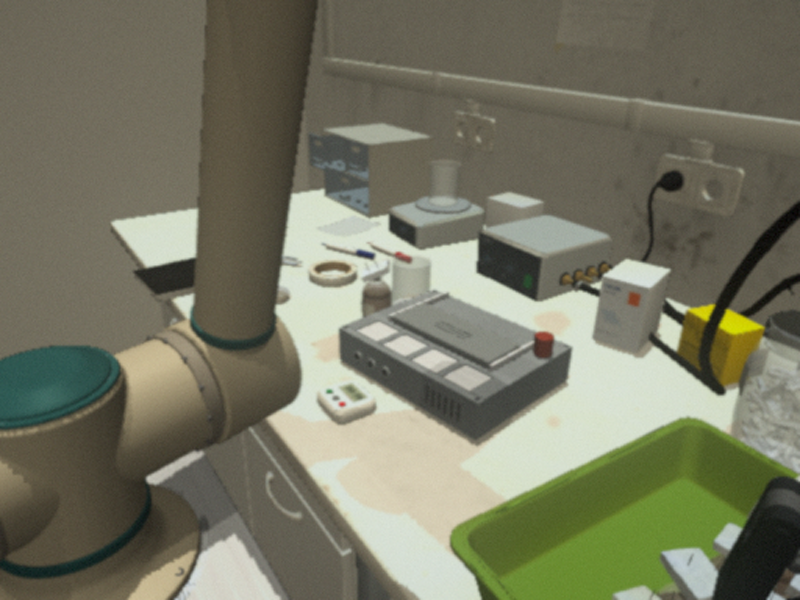

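The top view shows the four plates at about (431,337), (464,331), (497,326) and (529,321). The cover's front edge is just behind them, the timer is at (467,392) and the stopper at (535,249).

```bash
cat > h.py <<'E'
import numpy as np,cv2
from rig import sensors,eyes,manip
def pix2w(uv,z,n="top"):
    c=eyes.camera_model(n);R=np.array(c["R"]);t=np.array(c["t"])
    p=cv2.undistortPoints(np.float64(uv).reshape(-1,1,2),np.array(c["intrinsics"]),np.array(c["dist"]))[:,0]
    d=np.c_[p,np.ones(len(p))]@R;o=-R.T@t
    return o+d*((z-o[2])/d[:,2])[:,None]
E
python3 - <<'E'
from h import *
im=eyes.get_image("top")[:,:,::-1]
cv2.imwrite("pics/crop.png",cv2.resize(im[135:240,240:370],None,fx=5.6,fy=5.6,interpolation=cv2.INTER_CUBIC))
g=cv2.cvtColor(im,cv2.COLOR_BGR2GRAY)[195:230,262:356]
n,l,s,c=cv2.connectedComponentsWithStats((g>205).astype('uint8'),connectivity=4)
for i in range(1,n):
    if 200<s[i,4]<600 : print(s[i],c[i]+[262,195],pix2w([c[i]+[262,195]],.06))
uv=np.array([[431,337],[464,331.5],[497,326.5],[529,321.5]])*.64-.18
P=pix2w(uv,.06);print(P,np.linalg.norm(np.diff(P,axis=0),axis=1))
d=P[0]-P[3];print("yaw",np.arctan2(-d[0],d[1]),"mid",P.mean(0))
E
```

```text
[[ 0.43753171  0.1618848   0.06      ]
 [ 0.4478865   0.10366728  0.06      ]
 [ 0.45738231  0.04532941  0.06      ]
 [ 0.46688319 -0.01135332  0.06      ]] [0.05913122 0.05910565 0.05747345]
yaw 0.16783465870954217 mid [0.45242093 0.07488204 0.06      ]
```

View pics/crop.png

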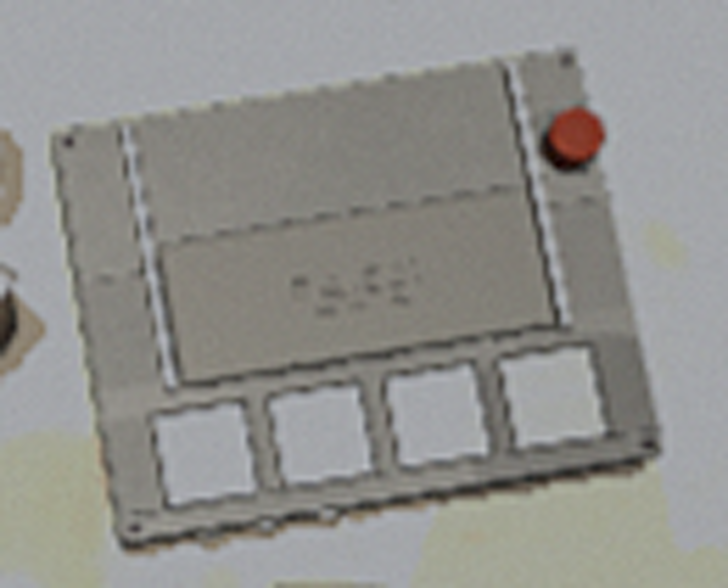

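The crop shows the same plate centres (within about 1 px), giving a yaw of about 0.168. I'll move above the rightmost plate with the fingers closed.

Call:
drive_tool:
  deltas:
    - {"linear":[17,36,0],"twist":-3,"claw":0}
    - {"linear":[34,72,0],"twist":-6,"claw":0}
    - {"linear":[51,108,0],"twist":-9,"claw":0}
    - {"linear":[68,144,0],"twist":-13,"claw":0}
    - {"linear":[85,180,0],"twist":-13,"claw":0}
    - {"linear":[102,216,0],"twist":-13,"claw":0}
    - {"linear":[119,252,0],"twist":-13,"claw":0}
    - {"linear":[136,288,0],"twist":-13,"claw":0}
    - {"linear":[153,324,0],"twist":-13,"claw":0}
    - {"linear":[170,360,0],"twist":-13,"claw":0}
    - {"linear":[187,396,0],"twist":-13,"claw":0}
    - {"linear":[204,432,-10],"twist":-13,"claw":0}
  squeeze: 20

```text
clock: 1.15
position: [0.4282, -0.0967, 0.2338]
ee_rot: [0.001, 0.996, 0.085, 0.002]
contact_force: [0.6, -1.7, -0.1]
width: 0.0
gripper_force: 0.0
```

Call:
drive_tool:
  deltas:
    - {"linear":[15,30,-20],"twist":0,"claw":0}
    - {"linear":[28,60,-40],"twist":0,"claw":0}
    - {"linear":[40,87,-60],"twist":0,"claw":0}
    - {"linear":[40,87,-90],"twist":0,"claw":0}
    - {"linear":[40,87,-115],"twist":0,"claw":0}
    - {"linear":[40,87,-130],"twist":0,"claw":0}
    - {"linear":[40,87,-142],"twist":0,"claw":0}
    - {"linear":[40,87,-142],"twist":0,"claw":0}
    - {"linear":[40,87,-142],"twist":0,"claw":0}
    - {"linear":[40,87,-142],"twist":0,"claw":0}

```text
clock: 1.98
position: [0.4673, -0.0113, 0.0909]
ee_rot: [0.0, 0.996, 0.085, 0.001]
contact_force: [0.4, 0.1, 0.6]
width: -0.0004
gripper_force: 0.0
```

Run:
```python
from h import *
for n,(y0,y1,x0,x1) in {"top":(135,240,240,370),"scene":(160,300,200,380)}.items():
    cv2.imwrite(f"pics/{n}1.png",cv2.resize(eyes.get_image(n)[y0:y1,x0:x1,::-1],None,fx=4,fy=4,interpolation=cv2.INTER_CUBIC))
print(sensors.get_state()["contact_force"],sensors.get_state()["position"])
```

```text
[ 0.62826906 -0.61741023  0.46574708] [ 0.46758352 -0.011376    0.09136448]
```

View pics/scene1.png

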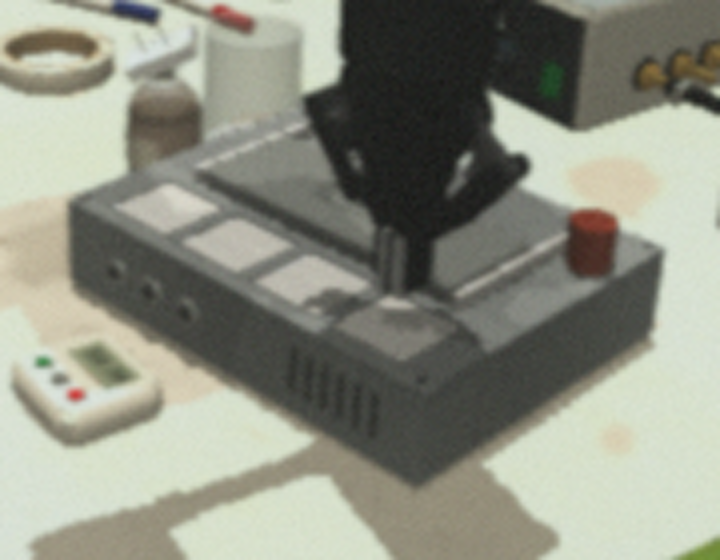

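The tips hang directly over the right plate, at (405,295) in the crop, about 19 mm above it. I'll probe down.

Call:
drive_tool:
  deltas:
    - {"linear":[0,0,-8]}
    - {"linear":[0,0,-14]}
    - {"linear":[0,0,-17]}
    - {"linear":[0,0,-18]}
    - {"linear":[0,0,-19]}
    - {"linear":[0,0,-20]}
    - {"linear":[0,0,-20]}
    - {"linear":[0,0,-20]}

```text
$.deltas[0]: bad value
```

Call:
drive_tool:
  deltas:
    - {"linear":[0,0,-8],"twist":0,"claw":0}
    - {"linear":[0,0,-14],"twist":0,"claw":0}
    - {"linear":[0,0,-17],"twist":0,"claw":0}
    - {"linear":[0,0,-18],"twist":0,"claw":0}
    - {"linear":[0,0,-19],"twist":0,"claw":0}
    - {"linear":[0,0,-20],"twist":0,"claw":0}
    - {"linear":[0,0,-20],"twist":0,"claw":0}
    - {"linear":[0,0,-20],"twist":0,"claw":0}

```text
clock: 2.75
position: [0.4664, -0.0111, 0.071]
ee_rot: [0.0, 0.996, 0.085, -0.0]
contact_force: [-1.8, 0.6, 7.5]
width: 0.0
gripper_force: 3.4
```

7.5 N with the tool held at surface height: this plate is rigid. Next plate.

Call:
drive_tool:
  deltas:
    - {"linear":[0,0,8],"twist":0,"claw":0}
    - {"linear":[-5,28,10],"twist":0,"claw":0}
    - {"linear":[-10,57,10],"twist":0,"claw":0}
    - {"linear":[-10,57,6],"twist":0,"claw":0}
    - {"linear":[-10,57,3],"twist":0,"claw":0}
    - {"linear":[-10,57,2],"twist":0,"claw":0}
    - {"linear":[-10,57,1],"twist":0,"claw":0}
    - {"linear":[-10,57,0],"twist":0,"claw":0}
    - {"linear":[-10,57,0],"twist":0,"claw":0}
    - {"linear":[-10,57,0],"twist":0,"claw":0}

```text
clock: 3.58
position: [0.4571, 0.0452, 0.071]
ee_rot: [-0.0, 0.996, 0.085, 0.0]
contact_force: [-1.8, 1.1, 6.5]
width: 0.0002
gripper_force: 3.4
```

Rigid again. Third plate.

Call:
drive_tool:
  deltas:
    - {"linear":[0,0,8],"twist":0,"claw":0}
    - {"linear":[-5,28,10],"twist":0,"claw":0}
    - {"linear":[-10,57,10],"twist":0,"claw":0}
    - {"linear":[-10,57,6],"twist":0,"claw":0}
    - {"linear":[-10,57,3],"twist":0,"claw":0}
    - {"linear":[-10,57,2],"twist":0,"claw":0}
    - {"linear":[-10,57,1],"twist":0,"claw":0}
    - {"linear":[-10,57,0],"twist":0,"claw":0}
    - {"linear":[-10,57,0],"twist":0,"claw":0}
    - {"linear":[-10,57,0],"twist":0,"claw":0}

```text
clock: 4.42
position: [0.447, 0.102, 0.071]
ee_rot: [0.0, 0.996, 0.085, 0.0]
contact_force: [-2.0, -0.1, 7.3]
width: -0.0001
gripper_force: 3.5
```

Call:
drive_tool:
  deltas:
    - {"linear":[0,0,8],"twist":0,"claw":0}
    - {"linear":[-5,28,10],"twist":0,"claw":0}
    - {"linear":[-10,57,10],"twist":0,"claw":0}
    - {"linear":[-10,57,6],"twist":0,"claw":0}
    - {"linear":[-10,57,3],"twist":0,"claw":0}
    - {"linear":[-10,57,2],"twist":0,"claw":0}
    - {"linear":[-10,57,1],"twist":0,"claw":0}
    - {"linear":[-10,57,0],"twist":0,"claw":0}
    - {"linear":[-10,57,0],"twist":0,"claw":0}
    - {"linear":[-10,57,0],"twist":0,"claw":0}

```text
clock: 5.25
position: [0.4368, 0.159, 0.0705]
ee_rot: [0.0, 0.996, 0.085, -0.0]
contact_force: [-1.1, -1.3, 2.3]
width: -0.0002
gripper_force: 1.7
```

This one gives: 2.3 N and lower. I'll press about 6 mm.

Call:
drive_tool:
  deltas:
    - {"linear":[0,0,-1],"twist":0,"claw":0}
    - {"linear":[0,0,-2],"twist":0,"claw":0}
    - {"linear":[0,0,-3],"twist":0,"claw":0}
    - {"linear":[0,0,-4],"twist":0,"claw":0}
    - {"linear":[0,0,-5],"twist":0,"claw":0}
    - {"linear":[0,0,-6],"twist":0,"claw":0}
    - {"linear":[0,0,-6],"twist":0,"claw":0}
    - {"linear":[0,0,-6],"twist":0,"claw":0}

```text
clock: 5.92
position: [0.4368, 0.1594, 0.0643]
ee_rot: [0.0, 0.996, 0.085, -0.0]
contact_force: [-1.7, -3.7, 3.8]
width: 0.0001
gripper_force: 2.3
```

Tip is about 6.5 mm down. I'll lift, go to the row's middle, and look.

Call:
drive_tool:
  deltas:
    - {"linear":[0,0,8],"twist":0,"claw":0}
    - {"linear":[0,0,26],"twist":0,"claw":0}
    - {"linear":[5,-28,31],"twist":0,"claw":0}
    - {"linear":[10,-57,31],"twist":0,"claw":0}
    - {"linear":[15,-85,31],"twist":0,"claw":0}
    - {"linear":[15,-85,31],"twist":0,"claw":0}
    - {"linear":[15,-85,31],"twist":0,"claw":0}

```text
clock: 6.5
position: [0.4524, 0.0746, 0.0956]
ee_rot: [-0.001, 0.996, 0.084, 0.001]
contact_force: [-0.3, 0.7, -0.1]
width: -0.0001
gripper_force: 0.0
```

Run:
```python
from h import *
for n,(y0,y1,x0,x1) in {"scene":(160,300,200,380)}.items():
    cv2.imwrite(f"pics/{n}2.png",cv2.resize(eyes.get_image(n)[y0:y1,x0:x1,::-1],None,fx=4,fy=4,interpolation=cv2.INTER_CUBIC))
print(sensors.get_state()["contact_force"],sensors.get_state()["position"])
```

```text
[-0.37322058  0.23784567  0.23677576] [0.45190549 0.07528232 0.09545143]
```

View pics/scene2.png

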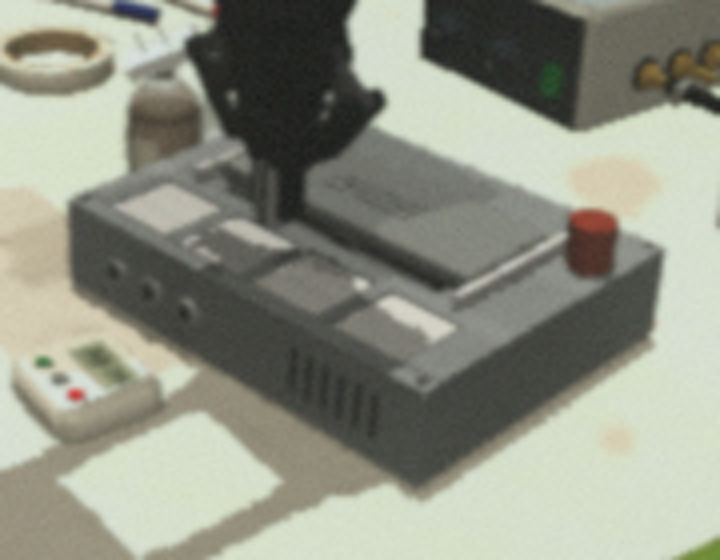

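The cover has popped ajar: there's a dark gap at its front edge (430,280), and the bystanders haven't moved. I'll lower and push along the case's +x.

Call:
drive_tool:
  deltas:
    - {"linear":[0,0,-12],"twist":0,"claw":0}
    - {"linear":[2,0,-20],"twist":0,"claw":0}
    - {"linear":[10,2,-20],"twist":0,"claw":0}
    - {"linear":[20,3,-20],"twist":0,"claw":0}
    - {"linear":[29,5,-20],"twist":0,"claw":0}
    - {"linear":[35,6,-20],"twist":0,"claw":0}
    - {"linear":[39,7,-20],"twist":0,"claw":0}
    - {"linear":[43,7,-20],"twist":0,"claw":0}
    - {"linear":[47,8,-20],"twist":0,"claw":0}
    - {"linear":[51,9,-20],"twist":0,"claw":0}
    - {"linear":[55,9,-20],"twist":0,"claw":0}

```text
clock: 7.47
position: [0.5061, 0.0842, 0.0752]
ee_rot: [-0.0, 0.996, 0.085, -0.001]
contact_force: [-3.0, 0.9, 1.4]
width: 0.0
gripper_force: 1.6
```

Call:
drive_tool:
  deltas:
    - {"linear":[4,1,0],"twist":0,"claw":0}
    - {"linear":[8,1,0],"twist":0,"claw":0}
    - {"linear":[12,2,0],"twist":0,"claw":0}
    - {"linear":[16,3,0],"twist":0,"claw":0}
    - {"linear":[20,3,0],"twist":0,"claw":0}
    - {"linear":[23,4,0],"twist":0,"claw":0}
    - {"linear":[25,4,0],"twist":0,"claw":0}
    - {"linear":[27,5,0],"twist":0,"claw":0}
    - {"linear":[28,5,0],"twist":0,"claw":0}
    - {"linear":[28,5,0],"twist":0,"claw":0}

```text
clock: 8.3
position: [0.5351, 0.0886, 0.0752]
ee_rot: [0.0, 0.996, 0.085, 0.0]
contact_force: [-2.1, -0.7, -1.8]
width: 0.0001
gripper_force: 1.1
```

Not against the stop yet; a little further.

Call:
drive_tool:
  deltas:
    - {"linear":[1,0,0],"twist":0,"claw":0}
    - {"linear":[2,0,0],"twist":0,"claw":0}
    - {"linear":[3,0,0],"twist":0,"claw":0}
    - {"linear":[3,0,0],"twist":0,"claw":0}

```text
clock: 8.63
position: [0.5352, 0.0886, 0.0752]
ee_rot: [0.0, 0.996, 0.085, -0.003]
contact_force: [-7.3, -0.7, 3.3]
width: 0.0002
gripper_force: 3.7
```

The tool no longer advances and the force rose to 7.3 N, so the stop is reached. I'll back off, lift, and check.

Call:
drive_tool:
  deltas:
    - {"linear":[-10,-2,0],"twist":0,"claw":0}
    - {"linear":[-25,-4,5],"twist":0,"claw":0}
    - {"linear":[-40,-7,30],"twist":0,"claw":0}
    - {"linear":[-50,-20,65],"twist":0,"claw":0}
    - {"linear":[-60,-50,90],"twist":0,"claw":0}
    - {"linear":[-70,-85,105],"twist":0,"claw":0}
    - {"linear":[-80,-120,120],"twist":0,"claw":0}
    - {"linear":[-90,-155,120],"twist":0,"claw":0}
    - {"linear":[-100,-190,120],"twist":0,"claw":0}
    - {"linear":[-110,-225,120],"twist":0,"claw":0}
    - {"linear":[-110,-225,120],"twist":0,"claw":0}
    - {"linear":[-110,-225,120],"twist":0,"claw":0}

```text
clock: 9.63
position: [0.4285, -0.1384, 0.1962]
ee_rot: [0.001, 0.997, 0.083, 0.002]
contact_force: [0.4, 0.6, -0.2]
width: 0.0003
gripper_force: 0.0
```

Run:
```python
from h import *
cv2.imwrite("pics/top3.png",cv2.resize(eyes.get_image("top")[130:265,210:380,::-1],None,fx=4.4,fy=4.4,interpolation=cv2.INTER_CUBIC))
```

```text
(no output)
```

View pics/top3.png

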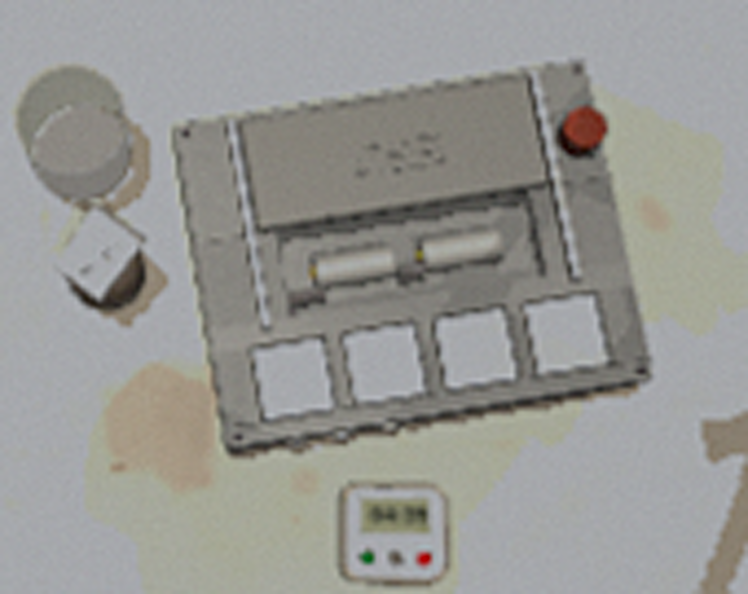

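The cover is fully back, with its front edge at about (400,205) and the batteries exposed. All four plates are flush, the bystanders are in place and the arm is clear.

```bash
python3 -c "
from rig import manip
print(manip.sign_off())"
```

```text
the job is handed in; nothing more can be done
None
```

The leftmost plate was the catch: I pressed it about 6 mm, pushed the popped cover back to its stop, moved the arm clear and handed the job in at about 10 s (no verdict was returned).

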